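Tip the sunken comb into the tray and nest the empty tumbler in its sleeve

TASK

The red comb has sunk to the bottom of the tall white tumbler, too deep for the fingers to reach: pick up the tumbler and tip it low over the upper grey tray so that the comb slides out, without being flung or dropped from a height, and lies wholly inside that tray. Then nest the empty tumbler upright and fully home in the small grey ceramic sleeve, and leave it there. The tweezers may be nudged but stay in the upper tray; everything else on the counter stays where it is.

Things in the scene. Friction and masses are not known exactly. Their poses are not given: they have to be found in the camera images.
- tumbler_mid (a point): Tall tapered white plastic tumbler standing on the counter, left or right of the trays: 180 mm high, outer diameter 40 mm at the foot growing evenly to 66 mm at the open mouth, wall 3 mm, inner floor 6 mm up, 110 g, firm enough for a strong grip. This point: on its axis half-way up (90 mm above the foot); z along the axis to the mouth. Round, so yaw does not matter.
- comb_centre (a point): Red plastic beard comb, 95 x 26 x 5 mm, 18 g, in the tumbler, its upper end some 80 mm below the mouth. This point: its centre; z along its length, y through its thickness. It is slippery but slides only when the tumbler is tipped past level: the onset, differing from day to day, lies between about 95 and 120 degrees from upright.
- comb_foot (a point): The middle of one short end of the comb (2 mm inside it).
- comb_head (a point): The middle of the other short end of the comb (2 mm inside it).
- tray_floor (a point): Upper of two stacked slate-grey ceramic trays that do not move. This point: centre of its floor, 52 mm above the counter; x, y along its sides. Inside 148 (x) by 178 (y) mm; rim 16 mm above the floor, 6 mm thick. The lower tray, 200 mm wide, rim 20 mm above the counter, sticks out 80 mm from under it on the -x side, towards the robot.
- sleeve_seat (a point): Slate-grey ceramic sleeve: small round pot 82 mm high, 56 mm across at the foot, 78 mm at its flared rim, 550 g, loose on the counter. This point: centre of its inner floor, 8 mm above the counter; z up. The bore, 43 mm wide at the floor, 52 mm at 60 mm above it and 62 mm at the rim, matches the tumbler's foot, which stands on this floor when fully home.
- tweezers_centre (a point): Steel tweezers lying in the upper tray near its +y side, about 100 x 12 x 8 mm, long side roughly along the tray's x; this point is their centre.
- trimmer: Silver beard trimmer with a black head, 140 x 34 x 30 mm, lying crosswise in the part of the lower tray that sticks out; origin under its middle.
- tin: Small round metal tin with a closed screw lid, 66 mm across, 38 mm high; origin under its centre.
- cup: Short white plastic cup, empty, 74 mm across the mouth, 85 mm high; origin under its centre. Not the tumbler.
- pump_bottle: Amber pump bottle, 64 mm across, 180 mm high; origin under its centre.
- hairbrush: Wooden hairbrush lying bristles down, about 205 x 50 x 30 mm, handle to its -x; origin under its middle.

How it is judged:
By the outcome, as a careful person would: the job done as asked, in the order asked, and still so for the second after the job is handed in, with the robot touching nothing.
It also fails if it takes over 58 s, if anything falls off the work surface, if the arm or the gripper's body presses on something with over 40 N, if the wrist force passes 120 N, or if a joint passes its speed limit or range.

ROBOT

A 7-joint arm with a two-finger parallel gripper is mounted at the origin on the work surface. World frame = base frame: x ahead of the robot, y to its left, z up, the work surface at z = 0. Lengths are in m, angles in rad, forces in N, time in s.
With the tool pointing down it reaches from about 0.375 to 0.925 m from the base axis. Payload 3.1 kg.
Tool frame: the origin (TCP) lies between the finger pads; the fingertips stand 19 mm ahead of it and the grasp point (between the pads) is the TCP; z points along the fingers, y is the line along which they close (so a half turn about z gives the same grasp; the last joint's range is limited). The gripper opens to 85 mm and grips with 20 to 120 N. Pads are 22 mm wide; open, the fingers measure 114 mm over their backs; the gripper's body (76 mm by 85 mm) begins 54 mm behind the grasp point. The pads swing forward as they close: fully open they stand 13 mm farther back than shut.
Start: joints at [1.197, 0.383, 0.044, 1.598, -0.018, 1.161, -0.05], TCP at [0.177, -0.625, 0.25] pointing down, gripper open.
Joint ranges: [-2.61, 2.61], [-0.41, 2.15], [-1.48, 1.57], [0, 2.5], [-1.57, 4.71], [0.05, 1.97], [-2.85, 2.85]. Speed limits (rad/s): [2.79, 2.79, 3.14, 3.14, 3.14, 3.14, 3.14].

INTERFACE

Orientations are given as a unit quaternion [x, y, z, w].
In Python, from bench import move_ptp, movel, move_j, move_gripper, pause, inverse_kinematics, read_camera, camera_params, MotionError, sign_off, look_for, tip_of, read_time_s, read_qpos, read_joint_vel, read_effort, read_eef_pos, read_tcp_rot, read_ft_force, read_ft_torque, read_finger_gap, read_grasp_force gives the robot as it stands. Calls block until the motion is done:
- move_ptp(position, orientation): joint-space move of the TCP to a pose.
- movel(position, orientation=None, speed=0.15): straight line of the TCP; orientation=None keeps the orientation; speed is the mean speed in m/s.
- move_j(angles): joint-space move.
- move_gripper(opening, effort=None): finger opening in m; effort is the grip in N (None keeps the last); returns when the fingers have stopped.
- pause(seconds).
- inverse_kinematics(position, orientation): joint angles nearest the present ones, or None.
- read_camera(name): name is "side" or "top"; returns the picture (480x640x3 uint8, red, green, blue); there is no depth.
- camera_params(name): a dict with "K" (3x3 intrinsics, pixels), "camera_from_world" (4x4, takes a point from world to camera coordinates). Camera axes: x right, y down, z forward; pixel columns grow to the right and rows downward; lengths in m; the calibration is good to about 2 mm. A picture is of the moment at which its call begins. camera_params takes no time and is no camera call.
A pose or a line that the arm cannot do raises MotionError and nothing moves.
- sign_off(): hands the job in; it is judged then, once.
Trained networks look in the newest picture that a camera, given by its name, has taken for a name from the list of things; names that differ only in an ending like _2 or _b are one class to them, and where a whole thing is asked for, a point or a joint stands for the part that bears it (a point fixed in the world has none). Each returns a list of dicts, best first, with "confidence" (0 to 1); they miss things now and then, are a little off and sometimes report something else, mostly with a low value. They report only what shows in the picture. A call takes as long as a camera call.
- look_for(camera, name): "at" ([column, row] in pixels, amid what is visible of it).
- tip_of(camera, name): "at" ([column, row] in pixels: a listed point, or the origin of a listed thing).
Readings, each from a call of its own:
- read_time_s(): time.
- read_qpos(): joint angles.
- read_joint_vel(): joint speeds.
- read_effort(): joint torques, N m.
- read_eef_pos(): TCP position.
- read_tcp_rot(): TCP orientation.
- read_ft_force(): force on the tool from outside, world axes, zero at the start.
- read_ft_torque(): the same for the moment, N m.
- read_finger_gap(): finger opening in m.
- read_grasp_force(): force on a finger pad.
Only numpy, scipy, OpenCV 4.12 (cv2) and the standard library are available. Lean on these libraries where they do the work, as an engineer would, in place of code of your own. Each camera call takes 0.05 s, during which the arm holds its last target. There are 200 camera calls.

## Working session

There is one attempt and no reset: what is moved stays moved. The work goes in short steps, each a Python script; the robot and the scene stay as the last script left them, time stands still between calls to the robot, and variables do not carry over. Pictures are saved under pics/ and viewed, at most 10 in all, crops included, and the job is handed in when it is done.

```bash
ls; mkdir -p pics
cat > h.py <<'E'
import numpy as np, cv2
from bench import *
from scipy.spatial.transform import Rotation as R
def snap(cam,fn=None):
    im=read_camera(cam)
    if fn: cv2.imwrite('pics/'+fn,im[:,:,::-1])
    return im
def ray(cam,px):
    p=camera_params(cam);K=np.array(p["K"]);T=np.array(p["camera_from_world"])
    d=T[:3,:3].T@np.linalg.inv(K)@[px[0],px[1],1]; o=-T[:3,:3].T@T[:3,3]
    return o,d/np.linalg.norm(d)
def atz(cam,px,z):
    o,d=ray(cam,px); return o+d*(z-o[2])/d[2]
def tri(a,b):
    A=np.zeros((3,3));B=np.zeros(3)
    rs=[ray('top',a),ray('side',b)]
    for o,d in rs:
        M=np.eye(3)-np.outer(d,d);A+=M;B+=M@o
    x=np.linalg.solve(A,B)
    return x,max(np.linalg.norm(np.cross(d,x-o)) for o,d in rs)
def proj(cam,P):
    p=camera_params(cam);c=np.array(p["camera_from_world"])@np.append(P,1);u=np.array(p["K"])@c[:3];return u[:2]/u[2]
E
python3 - <<'E'
from h import *
np.set_printoptions(precision=3,suppress=True)
for c in ('top','side'):
    snap(c,c+'0.png'); print(c,ray(c,(320,240)))
for n in ['tumbler_mid','comb_centre','tray_floor','sleeve_seat','tweezers_centre','trimmer','tin','cup','pump_bottle','hairbrush']:
    r={c:[(np.round(d['at']).tolist(),round(d['confidence'],2)) for d in tip_of(c,n)[:2]] for c in('top','side')}
    s=''
    if r['top'] and r['side']: s=tri(r['top'][0][0],r['side'][0][0])
    print(n,r,s)
print(read_time_s(),read_tcp_rot(),read_eef_pos(),read_finger_gap())
E
```

```text
pics
top (array([ 0.532, -0.027,  0.987]), array([ 0.056,  0.027, -0.998]))
side (array([0.343, 0.733, 0.771]), array([ 0.217, -0.72 , -0.66 ]))
tumbler_mid {'top': [([173.0, 262.0], 0.76), ([509.0, 210.0], 0.75)], 'side': [([284.0, 362.0], 0.58), ([303.0, 244.0], 0.27)]} (array([0.539, 0.279, 0.089]), np.float64(0.004919375979626222))
comb_centre {'top': [([510.0, 208.0], 0.59)], 'side': []} 
tray_floor {'top': [([332.0, 232.0], 0.77)], 'side': [([303.0, 244.0], 0.76)]} (array([ 0.604, -0.025,  0.055]), np.float64(0.003307693520560054))
sleeve_seat {'top': [([459.0, 310.0], 0.73)], 'side': [([405.0, 206.0], 0.83)]} (array([ 0.441, -0.289,  0.   ]), np.float64(0.0017366148756359399))
tweezers_centre {'top': [([295.0, 229.0], 0.44), ([441.0, 170.0], 0.43)], 'side': [([296.0, 270.0], 0.7)]} (array([0.602, 0.047, 0.051]), np.float64(0.005392944257531821))
trimmer {'top': [([333.0, 287.0], 0.73)], 'side': [([334.0, 165.0], 0.65), ([359.0, 275.0], 0.63)]} (array([ 0.523, -0.02 ,  0.265]), np.float64(0.02376809895193704))
tin {'top': [([215.0, 192.0], 0.86), ([154.0, 199.0], 0.2)], 'side': [([217.0, 340.0], 0.92), ([280.0, 362.0], 0.4)]} (array([0.688, 0.219, 0.01 ]), np.float64(0.0028347296335245633))
cup {'top': [([158.0, 199.0], 0.62)], 'side': [([188.0, 403.0], 0.56)]} (array([0.678, 0.343, 0.002]), np.float64(0.0007077507576315774))
pump_bottle {'top': [([511.0, 212.0], 0.9)], 'side': [([336.0, 165.0], 0.81), ([215.0, 340.0], 0.33)]} (array([ 0.645, -0.402,  0.002]), np.float64(0.0015709972473152637))
hairbrush {'top': [([441.0, 173.0], 0.88)], 'side': [([287.0, 193.0], 0.81), ([218.0, 339.0], 0.67)]} (array([ 0.73, -0.26, -0.01]), np.float64(0.00026585601052761217))
1.1 [ 0.991  0.137 -0.     0.   ] [ 0.177 -0.625  0.25 ] 0.08513608969881493
```

View pics/top0.png

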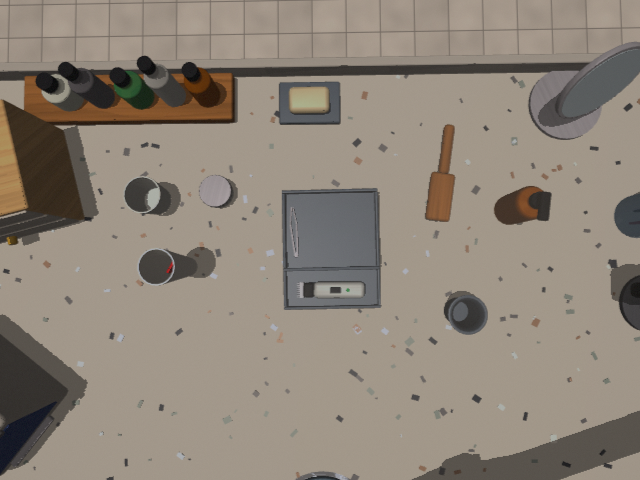

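View pics/side0.png

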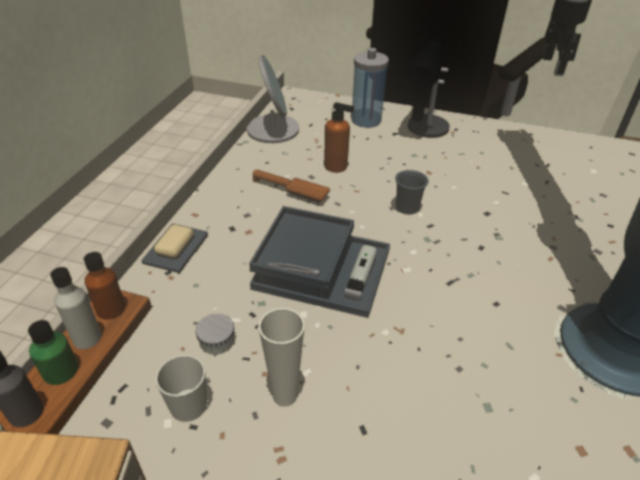

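The top view shows the tumbler's mouth at (157,267) with red inside, the tray centre at about (332,232), the tweezers at (294,232) and the sleeve rim at (467,315). In the side view the tumbler spans (282,327) to (285,395), and the sleeve is at (409,192). The network's trimmer and side-view tweezers hits need care, but those only have to be avoided.

```bash
cat >> h.py <<'E'
def tool(yaw,tilt=0,flip=0):
    """tool z horizontal along yaw; tumbler axis tilted by tilt deg toward its right (-y at yaw 0)"""
    z=np.array([np.cos(yaw),np.sin(yaw),0]); x=np.array([0,0,1.])*(-1 if flip else 1)
    M=np.c_[x,np.cross(z,x),z]
    return (R.from_rotvec(z*np.radians(tilt))*R.from_matrix(M)).as_quat()
E
python3 - <<'E'
from h import *
np.set_printoptions(precision=3,suppress=True)
print('tumbler mouth',tri((157,267),(282,327)),atz('top',(157,267),.18),atz('side',(282,327),.18),'foot side',atz('side',(285,395),.003))
print('sleeve rim',tri((467,315),(411,181)),atz('top',(467,315),.082),atz('side',(411,181),.082))
for n,t,s in (('tray NW',(283,190),None),('NE',(377,189),None),('SE',(380,268),None),('SW',(285,270),None)): print(n,atz('top',t,.068))
print('tweez',atz('top',(294,232),.058),'trimmer',atz('top',(333,290),.03))
for f in (0,1):
  for yaw in (0,.25,.5,.7):
    for nm,p,t in (('grasp',(.539,.279,.105),0),('pre',(.539-.12*np.cos(yaw),.279-.12*np.sin(yaw),.105),0),('lift',(.539,.279,.28),0)):
      print(f,yaw,nm,inverse_kinematics(p,tool(yaw,t,f)))
  for yaw in (-.2,0,.25):
    for t in (0,90,110,125): print(f,yaw,'pour',t,inverse_kinematics((.6,.11,.15),tool(yaw,t,f)))
  for yaw in (-.6,-.3,0):
    print(f,yaw,'nest',inverse_kinematics((.44,-.29,.25),tool(yaw,0,f)),inverse_kinematics((.44,-.29,.113),tool(yaw,0,f)),inverse_kinematics((.44-.12*np.cos(yaw),-.29-.12*np.sin(yaw),.113),tool(yaw,0,f)))
E
```

```text
tumbler mouth (array([0.534, 0.279, 0.174]), np.float64(4.994551190541048e-06)) [0.534 0.277 0.18 ] [0.532 0.284 0.18 ] foot side [0.533 0.28  0.003]
sleeve rim (array([ 0.437, -0.284,  0.076]), np.float64(0.0003220305712864674)) [ 0.437 -0.283  0.082] [ 0.436 -0.276  0.082]
tray NW [0.684 0.07  0.068]
NE [ 0.684 -0.116  0.068]
SE [ 0.528 -0.119  0.068]
SW [0.526 0.067 0.068]
tweez [0.601 0.05  0.058] trimmer [ 0.484 -0.027  0.03 ]
0 0 grasp [-1.03   0.888  0.044  2.294  2.141  1.564  1.518]
0 0 pre [-0.871  0.95  -0.391  2.394  2.007  1.925  1.56 ]
0 0 lift [-0.819  0.394 -0.173  2.391  2.149  1.424  1.909]
0 0.25 grasp [-1.111  0.943  0.259  2.392  2.453  1.573  1.298]
0 0.25 pre None
0 0.25 lift [-0.866  0.341  0.044  2.5    2.545  1.311  1.726]
0 0.5 grasp [-1.388  1.236  0.68   2.435  2.649  1.603  0.814]
0 0.5 pre None
0 0.5 lift None
0 0.7 grasp [-1.458  1.552  0.889  2.414  2.697  1.753  0.456]
0 0.7 pre None
0 0.7 lift [-0.225  0.345 -0.173  2.492  3.469  1.258  1.528]
0 -0.2 pour 0 [-0.898  0.795  0.26   2.382  2.238  1.436  1.442]
0 -0.2 pour 90 [-0.898  0.795  0.26   2.38
[... 1740 characters left out ...]
 2.459  2.462  1.336 -2.142]
1 0 pour 90 [-1.217  1.029  0.688  2.459  2.462  1.336  2.57 ]
1 0 pour 110 [-1.217  1.029  0.688  2.459  2.462  1.336  2.221]
1 0 pour 125 [-1.217  1.029  0.688  2.459  2.462  1.336  1.959]
1 0.25 pour 0 [-1.233  1.316  0.896  2.48   2.718  1.542 -2.535]
1 0.25 pour 90 [-1.233  1.316  0.896  2.48   2.718  1.542  2.178]
1 0.25 pour 110 [-1.233  1.316  0.896  2.48   2.718  1.542  1.829]
1 0.25 pour 125 [-1.233  1.316  0.896  2.48   2.718  1.542  1.567]
1 -0.6 nest None None None
1 -0.3 nest None None None
1 0 nest [ 0.754  0.458  0.261  2.497  4.121  1.555 -1.801] [ 0.722  0.917  0.259  2.396  4.038  1.827 -1.58 ] [ 2.084  1.028 -0.612  2.414 -1.5    1.037 -1.426]
```

```bash
cat >> h.py <<'E'
def pose(yaw,tilt,flip=0):
    """tool horizontal along yaw with tumbler upright, then pitched down by tilt deg: the mouth goes toward yaw"""
    return (R.from_rotvec(np.radians(tilt)*np.array([-np.sin(yaw),np.cos(yaw),0]))*R.from_quat(tool(yaw,0,flip))).as_quat()
def axis(yaw,tilt):
    t=np.radians(tilt); return np.array([np.cos(yaw)*np.sin(t),np.sin(yaw)*np.sin(t),np.cos(t)])
E
python3 - <<'E'
from h import *
np.set_printoptions(precision=2,suppress=True)
d2=np.radians
t0=read_time_s()
for f in (0,1):
  for yd in (-120,-100,-90,-75,-60,-45,-30):
    yaw=d2(yd);u=np.array([np.cos(yaw),np.sin(yaw),0])
    g=np.array([.534,.279,.105]); s=np.array([.437,-.284,.113])
    print(f,yd,'G',*[inverse_kinematics(p,pose(yaw,0,f)) for p in (g,g-.13*u,g+[0,0,.12])])
    print('     N',*[inverse_kinematics(p,pose(yaw,0,f)) for p in (s,s-.13*u,s+[0,0,.12])])
    if -110<yd<-70:
      m=np.array([.604,.02,.11])
      print('     P',*[inverse_kinematics(m-.075*axis(yaw,t),pose(yaw,t,f)) for t in (80,95,110,125)])
print(read_time_s()-t0)
E
```

```text
0 -120 G None None None
     N [ 0.11  0.96 -0.17  1.8   1.13  1.87  1.85] [-0.24  1.02  0.04  1.63  0.89  1.87  1.97] [ 0.11  0.74 -0.17  1.87  1.14  1.93  2.01]
0 -100 G [-1.36  1.59  1.13  1.16 -0.    1.94  2.7 ] None [-1.39  1.46  1.21  1.23  0.11  1.95  2.82]
     N [ 0.25  0.94 -0.39  2.02  1.47  1.91  1.74] [-0.2   0.92 -0.17  1.94  1.14  1.82  1.77] [ 0.23  0.67 -0.39  2.09  1.42  1.89  1.94]
     P [ 0.55  0.98 -1.25  1.69  1.06  1.4   2.01] [ 0.7   0.89 -1.25  1.74  0.85  1.14  2.18] [-0.97  0.99  1.37  1.87 -1.34  1.45 -2.5 ] [ 0.23  0.46 -0.17  1.85 -0.7   0.91 -2.78]
0 -90 G [-1.17  1.25  0.48  1.26  0.54  1.92  2.29] None [-1.29  1.14  0.7   1.33  0.52  1.91  2.48]
     N [ 0.03  0.88 -0.17  2.15  1.5   1.71  1.69] [-0.05  0.93 -0.39  2.08  1.32  1.91  1.65] [ 0.02  0.59 -0.17  2.22  1.48  1.7   1.9 ]
     P [ 0.56  0.94 -1.25  1.74  1.06  1.36  2.15] [ 0.71  0.87 -1.25  1.76  0.83  1.14  2.36] [-0.96  1.    1.37  1.85 -1.31  1.5  -2.34] [ 0.24  0.49 -0.19  1.8  -0.63  1.01 -2.69]
0 -75 G [-0.99  1.11  0.04  1.42  0.95  1.92  2.08] [-1.34  1.29  0.48  1.17  0.6   1.91  
[... 2197 characters left out ...]
4   0.65 -0.91  1.83  0.79  1.06 -0.61] [ 0.42  0.56 -0.76  1.81  0.36  0.94 -0.21] [ 0.46  0.55 -0.64  1.77 -0.04  0.97  0.17] [ 0.56  0.62 -0.64  1.71 -0.27  1.09  0.4 ]
1 -60 G [-0.89  1.04 -0.17  1.61  1.23  1.9  -1.17] [-1.21  1.1   0.04  1.44  0.98  1.9  -1.06] [-0.89  0.84 -0.17  1.67  1.24  1.95 -1.02]
     N [-0.62  1.04  0.47  2.47  1.86  1.25 -1.97] None None
1 -45 G [-0.74  1.02 -0.39  1.79  1.53  1.94 -1.24] [-1.13  1.01 -0.17  1.7   1.22  1.87 -1.22] [-0.75  0.78 -0.39  1.86  1.49  1.93 -1.08]
     N None None None
1 -30 G [-0.74  0.97 -0.39  1.97  1.73  1.86 -1.3 ] [-0.99  0.97 -0.39  1.95  1.48  1.92 -1.36] [-0.56  0.77 -0.61  2.04  1.77  1.93 -1.1 ]
     N None None None
0.0
```

Run:
```python
from h import *
np.set_printoptions(precision=3,suppress=True)
yaw=np.radians(-45);u=np.array([np.cos(yaw),np.sin(yaw),0]);q=pose(yaw,0,1)
g=np.array([.535,.279,.105])+.003*u
move_ptp((.40,-.12,.38),[1,0,0,0]);print(read_time_s())
move_ptp(g-.14*u+[0,0,.15],q);print(read_time_s())
movel(g-.14*u,q,speed=.2);print(read_time_s())
a=snap('top','pre_top.png');b=snap('side','pre_side.png')
cv2.imwrite('pics/pre.png',np.hstack([cv2.resize(a[150:400,40:290],(400,400)),cv2.resize(b[240:480,150:390],(400,400))])[:,:,::-1])
for c in('top','side'): print([(d['at'],d['confidence']) for d in tip_of(c,'tumbler_mid')[:2]])
print(read_eef_pos())
```

```text
3.1417
5.0
5.9
[([172.8, 264.4], 0.98), ([459.2, 312.9], 0.52)]
[([283.2, 363.8], 0.94)]
[0.438 0.376 0.106]
```

View pics/pre.png

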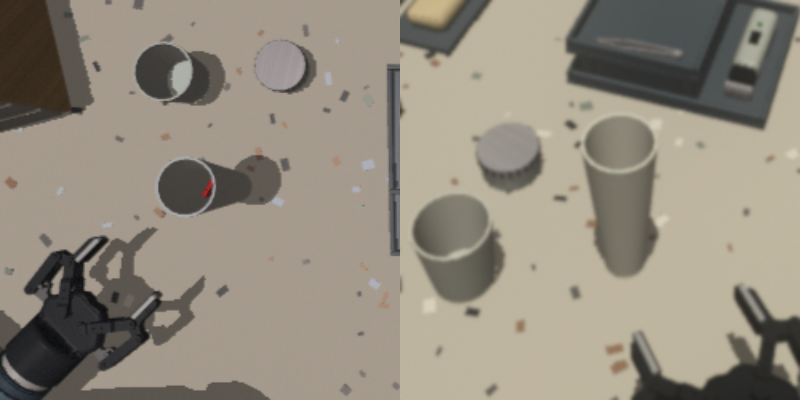

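The open fingers straddle the tumbler's line: fingertips at crop (90,245) and (150,300), axis at about (212,182). I'll grasp.

Run:
```python
from h import *
np.set_printoptions(precision=3,suppress=True)
p,e=tri((172.8,264.4),(283.2,363.8));print(p,e)
yaw=np.radians(-45);u=np.array([np.cos(yaw),np.sin(yaw),0]);q=pose(yaw,0,1)
c=(p+np.array([.535,.279,.09]))/2
g=np.array([c[0],c[1],.105])+.003*u
v=np.array([-u[1],u[0],0]); e=read_eef_pos()
print('lateral corr',(g-e)@v)
movel(g-.12*u,q); movel(g,q,speed=.12)
move_gripper(.04,effort=70)
print(read_finger_gap(),read_grasp_force(),read_ft_force(),read_time_s())
movel(g+[0,0,.02],q,speed=.06); movel(g+[0,0,.2],q,speed=.2)
print(read_finger_gap(),read_ft_force(),read_time_s())
a=snap('top');b=snap('side')
cv2.imwrite('pics/lift.png',np.hstack([cv2.resize(a[130:380,40:290],(400,400)),cv2.resize(b[150:450,150:450],(400,400))])[:,:,::-1])
```

```text
[0.536 0.281 0.087] 0.0022998752165427623
lateral corr 0.00047719925071527947
0.05407267599092559 72.91889060055837 [-0.14   0.353 -0.05 ] 7.9333
0.054396738474524954 [-0.025 -0.101 -2.071] 9.4667
```

View pics/lift.png

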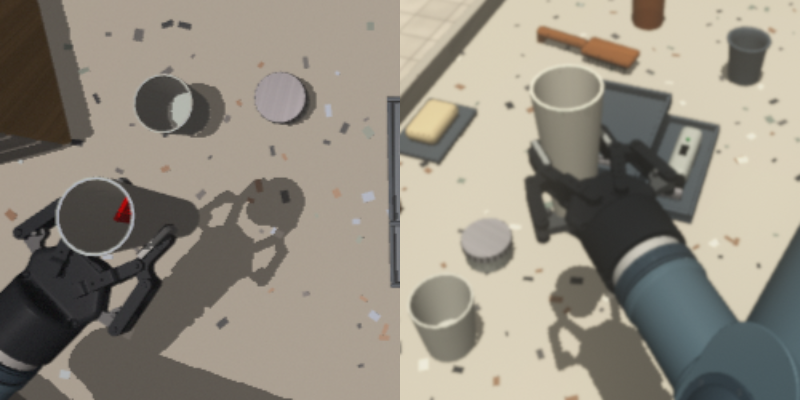

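The tumbler is held upright, with the comb still deep inside (red at crop (122,210)). Next I'll go to the tray, then tip step by step about the mouth while watching for red.

```bash
cat >> h.py <<'E'
Y=np.radians(-90)
M=np.array([.604,.03,.106])
def tip(t,m=M,speed=.06,ptp=False):
    p=m-.075*axis(Y,t); q=pose(Y,t,1)
    move_ptp(p,q) if ptp else movel(p,q,speed=speed)
def red(cam):
    im=read_camera(cam).astype(int); k=(im[:,:,0]>90)&(im[:,:,0]>2.2*im[:,:,1])&(im[:,:,0]>2.2*im[:,:,2])
    ys,xs=np.where(k); return len(xs),(round(xs.mean(),1),round(ys.mean(),1)) if len(xs) else None
E
python3 - <<'E'
from h import *
np.set_printoptions(precision=3,suppress=True)
for t in (60,85,95,105,115,122): print(t,inverse_kinematics(M-.075*axis(Y,t),pose(Y,t,1)))
tip(50,M+[0,.03,.16],ptp=True); print(read_time_s(),red('top'),red('side'))
tip(85,M+[0,0,.03],speed=.12); print(read_time_s())
tip(92); print(read_time_s(),read_qpos())
print(red('top'),red('side'),read_ft_force())
a=snap('top');b=snap('side')
cv2.imwrite('pics/t92.png',np.hstack([cv2.resize(a[130:330,230:430],(400,400)),cv2.resize(b[120:370,200:450],(400,400))])[:,:,::-1])
E
```

```text
60 [-0.324  0.653 -0.166  1.711  0.629  1.135 -0.843]
85 [-0.077  0.509 -0.254  1.777  0.262  0.913 -0.467]
95 [ 0.012  0.477 -0.258  1.794  0.042  0.866 -0.244]
105 [ 0.024  0.456 -0.162  1.808 -0.249  0.867  0.04 ]
115 [ 0.004  0.458 -0.026  1.815 -0.538  0.934  0.32 ]
122 [-0.299  0.507  0.428  1.831 -0.88   1.105  0.607]
10.3667 (0, None) (0, None)
11.3583
11.8583 [-0.014  0.485 -0.261  1.789  0.113  0.877 -0.316]
(0, None) (0, None) [-0.451  0.063 -1.453]
```

View pics/t92.png

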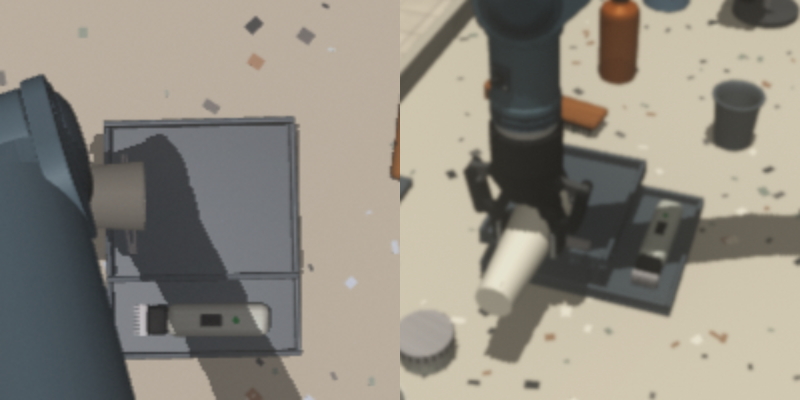

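The mouth lies over the tray about 40 px inside its +y wall, past the tweezers. Now I'll tip in small steps.

Run:
```python
from h import *
for t in np.arange(94,122.1,2):
    tip(t,speed=.012*2); pause(.4); r=red('top')
    print(t,round(read_time_s(),2),r)
    if r[0]>5: break
for _ in range(3): pause(.3); r=red('top'); print(r)
print(read_ft_force(),read_eef_pos(),read_finger_gap())
a=snap('top');b=snap('side')
cv2.imwrite('pics/pour.png',np.hstack([cv2.resize(a[150:300,250:400],(400,400)),cv2.resize(b[120:370,200:450],(400,400))])[:,:,::-1])
```

```text
94.0 12.77 (0, None)
96.0 13.47 (0, None)
98.0 14.18 (0, None)
100.0 14.89 (0, None)
102.0 15.6 (0, None)
104.0 16.31 (0, None)
106.0 17.02 (57, (np.float64(348.1), np.float64(229.6)))
(56, (np.float64(348.0), np.float64(229.6)))
(55, (np.float64(347.9), np.float64(229.7)))
(55, (np.float64(348.1), np.float64(229.8)))
[-0.06318709 -0.4121683  -0.40973323] [0.60398893 0.1020951  0.12667281] 0.0540084331856407
```

View pics/pour.png

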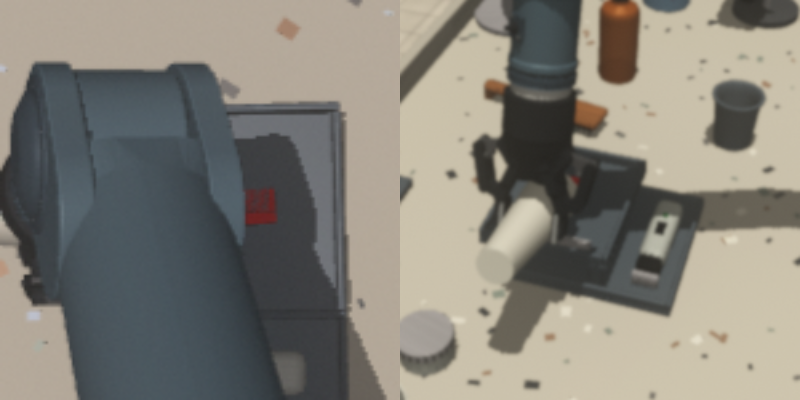

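The comb's leading end lies on the tray floor at about crop (276,207), and its tail is still at the lip. I'll withdraw slowly along the axis.

Run:
```python
from h import *
print(atz('top',(353.5,229),.055))
a=axis(Y,106)
for s in (.02,.045,.07):
    tip(106,M-s*a,speed=.04); print(s,red('top'),red('side'))
tip(104,M-.07*a+[0,0,.10],speed=.15)
tip(60,M+[0,.13,.22],ptp=True)
print(read_time_s(),red('top'),red('side'),read_ft_force())
a=snap('top');b=snap('side')
cv2.imwrite('pics/out.png',np.hstack([cv2.resize(a[150:320,230:400],(400,400)),cv2.resize(b[120:370,200:450],(400,400))])[:,:,::-1])
```

```text
[ 0.60622827 -0.06889901  0.055     ]
0.02 (121, (np.float64(340.3), np.float64(231.0))) (7, (np.float64(303.6), np.float64(232.3)))
0.045 (239, (np.float64(330.3), np.float64(231.2))) (0, None)
0.07 (264, (np.float64(331.4), np.float64(230.7))) (56, (np.float64(307.6), np.float64(232.3)))
22.125 (288, (np.float64(330.2), np.float64(230.6))) (407, (np.float64(302.2), np.float64(245.8))) [-0.82423354 -0.44522721 -1.17160818]
```

View pics/out.png

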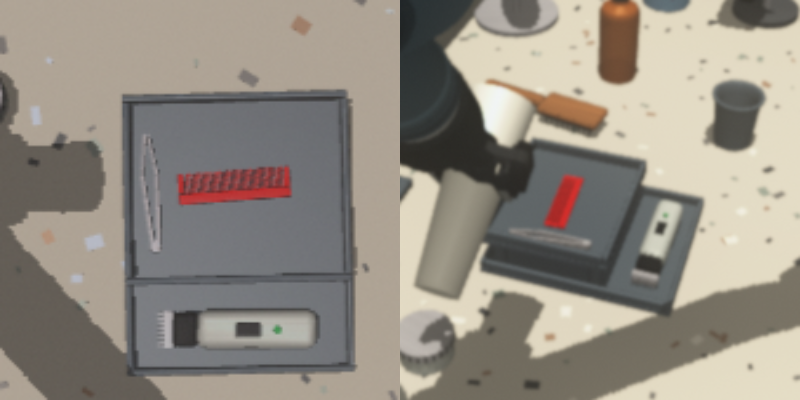

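The comb lies flat in the tray, from crop (178,190) to (291,180), clear of the walls and the tweezers. Now for the nesting: go above the sleeve and look.

Run:
```python
from h import *
np.set_printoptions(precision=4,suppress=True)
yaw=np.radians(-95);q=pose(yaw,0,1)
snap('top');snap('side')
t=tip_of('top','sleeve_seat')[0];s=tip_of('side','sleeve_seat')[0];print('seat',t['confidence'],s['confidence'],tri(t['at'],s['at']))
move_ptp((.45,.10,.33),q);print(read_time_s())
u=np.array([np.cos(yaw),np.sin(yaw),0])
move_ptp(np.array([.438,-.286,.225])+.003*u,q);print(read_time_s(),read_eef_pos(),read_qpos())
pause(.2)
a=snap('top');b=snap('side')
t=tip_of('top','tumbler_mid')[0];s=tip_of('side','tumbler_mid')[0];print('tumbler',t,s,tri(t['at'],s['at']))
t=tip_of('top','sleeve_seat');s=tip_of('side','sleeve_seat');print(t[:1],s[:1])
cv2.imwrite('pics/ab.png',np.hstack([cv2.resize(a[220:370,380:530],(400,400)),cv2.resize(b[90:240,330:480],(400,400))])[:,:,::-1])
```

```text
seat 0.96 0.79 (array([ 0.4371, -0.2865,  0.0041]), np.float64(0.0026979666026288786))
23.35
24.8417 [ 0.4396 -0.2878  0.2247] [-0.7224  0.7762  0.679   2.1889  1.1424  1.2432 -1.1338]
tumbler {'at': [489.8, 320.7], 'confidence': 0.96} {'at': [404.1, 205.9], 'confidence': 0.31} (array([ 0.4313, -0.3624, -0.0479]), np.float64(0.02108139353073391))
[{'at': [456.4, 311.5], 'confidence': 0.59}] [{'at': [405.2, 205.6], 'confidence': 0.84}]
```

View pics/ab.png

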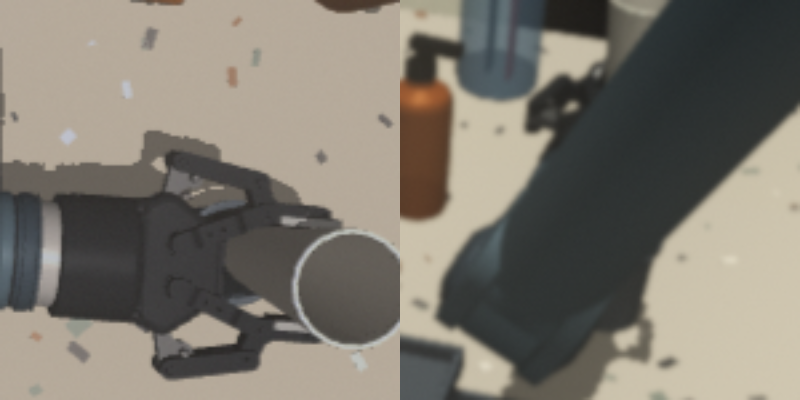

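The tumbler is over the sleeve with its mouth centre at crop (351,289). The arm hides the side view, so I'll use the top view for the offset and turn the tool to yaw -78° to keep the wrist off the trays.

Run:
```python
from h import *
np.set_printoptions(precision=4,suppress=True)
print('mouth',atz('top',(380+351*.375,220+289*.375),.225+.075), read_tcp_rot(), pose(np.radians(-95),0,1))
yaw=np.radians(-78);q=pose(yaw,0,1);u=np.array([np.cos(yaw),np.sin(yaw),0])
s=np.array([.4375,-.286,0])+.003*u
for z in (.225,.113): print(inverse_kinematics(s+[0,0,z],q))
for d in (.05,.13): print(inverse_kinematics(s-d*u+[0,0,.113],q))
move_ptp(s+[0,0,.225],q); pause(.2)
print(read_time_s(),read_eef_pos(),read_qpos(),read_ft_force())
a=snap('top','ab2.png');snap('side','ab2s.png')
g=cv2.cvtColor(a[270:390,440:580],cv2.COLOR_RGB2GRAY)
c=cv2.HoughCircles(cv2.resize(g,None,fx=3,fy=3,interpolation=cv2.INTER_CUBIC),cv2.HOUGH_GRADIENT,1,60,param1=100,param2=25,minRadius=50,maxRadius=85)
if c is not None:
    for x,y,r in c[0][:3]: print('circle',440+x/3,270+y/3,r/3,atz('top',(440+x/3,270+y/3),.300))
```

```text
mouth [ 0.4403 -0.285   0.3   ] [ 0.5213  0.4778 -0.5212  0.4778] [ 0.5213  0.4777 -0.5213  0.4777]
[-0.818   0.7415  0.7321  2.3889  1.4674  1.1126 -1.3864]
[-0.7533  1.0612  0.5994  2.304   1.3936  1.0401 -1.6021]
[-0.8282  1.0224  0.5379  2.3137  1.2777  1.103  -1.5515]
[-0.942   0.9699  0.4441  2.3015  1.0989  1.2114 -1.4773]
25.95 [ 0.4401 -0.2885  0.2251] [-0.8174  0.7417  0.7317  2.3854  1.4671  1.1128 -1.3859] [-0.5017 -1.5702 -1.3621]
circle 511.83334 328.83334 21.466667 [ 0.4396 -0.2853  0.3   ]
```

Run:
```python
from h import *
np.set_printoptions(precision=3,suppress=True)
yaw=np.radians(-78);q=pose(yaw,0,1);u=np.array([np.cos(yaw),np.sin(yaw),0])
s=np.array([.4375,-.286,0])+.003*u+[-.002,.001,0]
f0=read_ft_force()
movel(s+[0,0,.19],q,speed=.12); print(read_ft_force()-f0)
for z in np.arange(.18,.1089,-.006):
    movel(s+[0,0,z],q,speed=.05); f=read_ft_force()-f0
    print(round(z,3),f,read_eef_pos()[2].round(4),read_finger_gap())
    if f[2]>12 or np.hypot(f[0],f[1])>12: break
print(read_time_s(),read_ft_torque())
a=snap('top');b=snap('side')
cv2.imwrite('pics/nest.png',np.hstack([cv2.resize(a[240:390,400:550],(400,400)),cv2.resize(b[90:240,330:480],(400,400))])[:,:,::-1])
```

```text
[-0.007 -1.421  1.408]
0.18 [ 0.064 -0.997  0.127] 0.18 0.05416825130019096
0.174 [-0.229 -0.026  0.848] 0.1738 0.05411891947630498
0.168 [-0.402 -0.635  0.021] 0.1677 0.05390576070196117
0.162 [-1.268 -1.71   0.743] 0.1617 0.0542346714143855
0.156 [-0.261 -1.008  0.427] 0.1557 0.05383747104645055
0.15 [-1.009 -0.353  0.274] 0.1497 0.05437670922294627
0.144 [-0.423 -0.347  0.383] 0.1437 0.05405836104430647
0.138 [ 0.782 -0.346  0.851] 0.1375 0.0539633653613683
0.132 [ 0.643 -0.609  0.057] 0.1314 0.05408282619939792
0.126 [ 0.891 -0.302 -0.121] 0.1252 0.05428645760956935
0.12 [ 0.97   0.967 -0.517] 0.1193 0.05431837107044442
0.114 [ 1.173  1.176 -0.944] 0.1133 0.05400748306271763
29.775 [1.498 0.089 0.4  ]
```

View pics/nest.png

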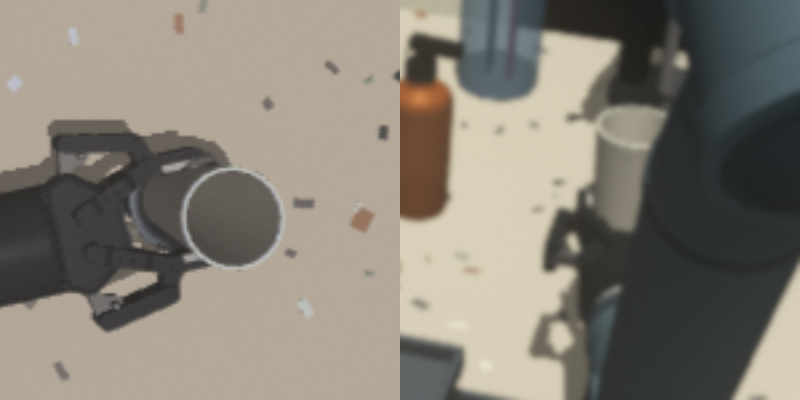

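The foot went in almost force-free. I'll continue in 1 mm steps until contact.

Run:
```python
from h import *
np.set_printoptions(precision=3,suppress=True)
yaw=np.radians(-78);q=pose(yaw,0,1);u=np.array([np.cos(yaw),np.sin(yaw),0])
s=np.array([.4375,-.286,0])+.003*u+[-.002,.001,0]
f0=read_ft_force()
for z in np.arange(.113,.1019,-.001):
    movel(s+[0,0,z],q,speed=.02); pause(.05); f=read_ft_force()-f0
    print(round(z,4),f,read_eef_pos()[2].round(4))
    if f[2]>7 or np.hypot(f[0],f[1])>12: break
print(read_time_s(),read_finger_gap())
```

```text
0.113 [-0.791  0.628  0.943] 0.1133
0.112 [-0.816  0.804  4.455] 0.1129
0.111 [0.099 1.965 6.131] 0.1128
0.11 [-1.466  3.135  9.51 ] 0.1128
31.075 0.053929263929535294
```

Contact came at TCP z = 0.1128, as predicted for seated at 0.113. I'll release and back straight out.

Run:
```python
from h import *
np.set_printoptions(precision=3,suppress=True)
yaw=np.radians(-78);q=pose(yaw,0,1);u=np.array([np.cos(yaw),np.sin(yaw),0])
s=np.array([.4375,-.286,0])+.003*u+[-.002,.001,0]
movel(s+[0,0,.1122],q,speed=.02)
move_gripper(.085); print(read_finger_gap(),read_ft_force())
movel(s-.13*u+[0,0,.1122],q,speed=.1); print(read_ft_force(),read_time_s())
movel(s-.13*u+[0,0,.28],q,speed=.2)
move_ptp((.38,.10,.40),q); print(read_time_s())
a=snap('top','end_top.png');b=snap('side','end_side.png')
t=tip_of('top','sleeve_seat');z=tip_of('side','sleeve_seat');print(t[:1],z[:1])
t=tip_of('top','tumbler_mid');z=tip_of('side','tumbler_mid');print(tri(t[0]['at'],z[0]['at']),t[0],z[0])
cv2.imwrite('pics/end.png',np.hstack([cv2.resize(a[150:390,260:580],(400,300)),cv2.resize(b[90:330,230:480],(400,300))])[:,:,::-1])
```

```text
0.08505936730304269 [ 0.336 -0.593  0.579]
[-1.077 -0.22   0.632] 33.2
35.3
[{'at': [459.0, 312.2], 'confidence': 0.91}] [{'at': [408.7, 205.8], 'confidence': 0.79}]Traceback (most recent call last):
  File "<stdin>", line 12, in <module>
IndexError: list index out of range
```

Run:
```python
from h import *
a=cv2.imread('pics/end_top.png');b=cv2.imread('pics/end_side.png')
cv2.imwrite('pics/end.png',np.hstack([cv2.resize(a[150:390,260:580],(400,300)),cv2.resize(b[90:330,230:480],(400,384))[:300]]))
print(proj('top',(.4365,-.2855,.188)),proj('side',(.4365,-.2855,.188)))
```

```text
[486.66239656 321.85700211] [418.1459389  137.63565519]
```

View pics/end.png

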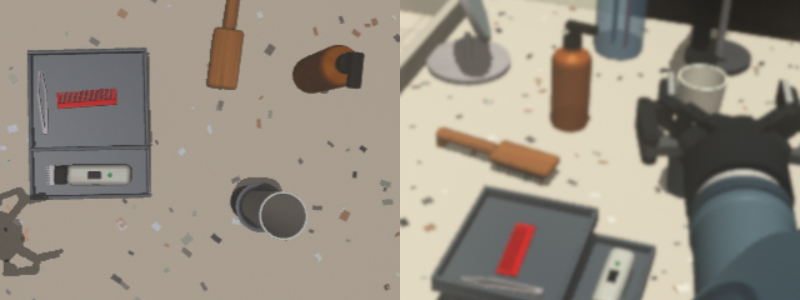

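The final view shows the mouth at px (486,323) top and (419,137) side. Fully home predicts (487,322) and (418,138). The comb lies inside the tray and everything else is in place.

```bash
python3 -c "
from bench import *
print(read_time_s()); print(sign_off())"
```

```text
35.6
the job is handed in; nothing more can be done
None
```

The job is handed in at 35.6 s: the comb lies wholly inside the upper tray, and the empty tumbler stands upright and fully home in the sleeve, with the arm clear of everything.

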